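# Tighten the castle nut and line it up for its cotter pin

### The arm

A 7-joint arm with a two-finger parallel gripper is mounted at the origin on the work surface. World frame = base frame: x ahead of the robot, y to its left, z up, the work surface at z = 0. Lengths are in m, angles in degrees, forces in N, time in s.
With the tool pointing down it reaches from about 0.425 to 0.875 m from the base axis. Payload 4.7 kg.
Tool frame: the origin (TCP) lies on the centre line of the jaws, within the pads' length; the fingertips stand env.nose_length ahead of it and the grasp point (between the pads) lies 8 mm behind it (env.nose_length is the distance from the TCP to the fingertips, in m); y points along the fingers, z is the direction in which the jaws open and shut, and the axes are right-handed (so a half turn about y gives the same grasp; the last joint's range is limited). The gripper opens to 87 mm and grips with 3 to 60 N. Pads are 19 mm wide; open, the fingers measure 117 mm over their backs; the gripper's body (75 mm by 190 mm) begins 51 mm behind the grasp point.
Start: joints at [-63.764, 18.392, -4.016, 83.108, 1.295, 78.541, -3.26], TCP at [0.279, 0.587, 0.212] pointing down, gripper open.
Joint ranges: [-163.93, 163.93], [-17.29, 119.83], [-79.2, 71.16], [3.27, 140.29], [-89.18, 269.18], [5.43, 117.66], [-154.24, 154.24]. Speed limits (degrees/s): [147.25, 147.25, 180, 180, 180, 180, 180].

### API

Orientations are given as [roll, pitch, yaw] about the fixed x, y, z axes, in that order (R = Rz(yaw) Ry(pitch) Rx(roll)).
In Python, from cell import env, read_camera, camera_info, job, models gives the robot as it stands.
- The arm moves only by the tool move_arm, never from a script. Its argument "moves" is a list of rows, each a list of 6 numbers: the shift along the tool's x, y, z in mm, then the turn, a rotation vector about the tool's x, y, z in degrees. In form: [[x, y, z, ax, ay, az], ...]. A call has 1 to 20 rows; each row is the pose to reach, as a shift and turn from the pose commanded when the call began, along the tool's axes at that moment; what a row does not reach only later rows make up. A row lasts 1/12 s, in which the tool goes at most 41.7 mm and 7.16 degrees, less where a joint would pass 70% of its speed; a pose out of reach is approached as far as the arm can. A call with a gripper value outside its range is refused whole. "claw" is the finger opening in mm, from 0 to 87, set as the call begins (left out, the last holds). The fingers move at their own pace and stop on an object; "newtons" is the grip in N (left out, the last holds). Time passes only in rows, so rows that repeat a pose let the fingers close. It gives the time, the measured TCP pose, the force and the opening at its end, in the units of the state.
- env.get_obs(): the state, without advancing time (a new reading comes with each control period).
- read_camera(name): name is "scene" or "side" or "wrist"; returns (picture, depth): 400x640x3 uint8, red, green, blue; 400x640 float32, m along the optical axis (not along the pixel's ray), 0 where there is no reading.
- camera_info(name): a dict with "fx", "fy", "cx", "cy" (pixels), "R" (3x3) and "t" (3): a world point X has camera coordinates R X + t. Camera axes: x right, y down, z forward; pixel columns grow to the right and rows downward; lengths in m; the calibration is good to about 2 mm. A picture is of the moment at which its call begins: read the wrist's pose just before it. camera_info takes no time and is no camera call; for the wrist camera it gives the pose at the moment of the call.
- job.sign_off(): hands the job in, once; it reports no verdict.
Trained networks look in the newest picture that a camera, given by its name, has taken for a name from the list of things; names that differ only in an ending like _2 or _b are one class to them, and where a whole thing is asked for, a point or a joint stands for the part that bears it (a point fixed in the world has none). Each returns a list of dicts, best first, with "score" (0 to 1); they miss things now and then, are a little off and sometimes report something else, mostly with a low value. They report only what shows in the picture. A call takes as long as a camera call. They do not tell look-alikes from the thing itself.
- models.spot_in(target, camera): "point" ([x, y, z] in m, in world coordinates, good to about 4 mm: the middle of the surface that is visible of it).
- models.cut_out(target, camera): "mask" (400x640 bool, what is visible of it).
The state is a dict: "time_s": time; "qpos": joint angles; "joint_velocities": joint speeds; "effort": joint torques, N m; "tool_pos": TCP position; "tool_rot": TCP orientation; "force": force on the tool from outside, world axes, zero at the start; "wrist_torque": the same for the moment, N m; "grip_width": finger opening in m.
Only numpy, scipy, OpenCV 4.12 (cv2) and the standard library are available. Lean on these libraries where they do the work, as an engineer would, in place of code of your own. Each camera call takes 0.05 s, during which the arm holds its last target.

### The job

Two slanted axle stands are on the bench; one nut already has its cotter pin through it, the other has none. On the one without a pin, turn the castle nut clockwise until the tab on its collar comes level with the lug on the housing (it is then snug), and carry on a little further, only to the first place where a pair of slots lines up with the cotter hole in the axle (the dark line across the axle's end shows its direction), so that a pin would slip through. Then let go of the nut; leave the loose things lying about as they are.

Things in the scene. Friction and masses are not known exactly. Their poses are not given: they have to be found in the camera images.
- nut_mid (a point): The castle nut to turn, plain steel hexagon, 55 mm across flats, 63.5 across corners. This point: on its axis, 30 mm out from the housing face it sits on. z points outward along the axle, which leans 32 degrees from vertical, roughly towards the robot. x is a flat's normal and points to the tab; the six slots (9 mm wide) are in the middles of the flats, along x and every 60 degrees from it.
- tab (a point): Outer top end of the small dark steel tab (8 mm wide) on the nut's collar, in the nut's +x direction. Along the axis from the housing face: round collar of 70 mm diameter with the tab (reaching 43 mm from the axis), 0 to 7 mm; hexagon, 7 to 49 mm, with the slots in its outer 18 mm. The nut does not move along the axle as it turns.
- stand: Grey stand that carries this nut, bolted down: 150 x 120 mm base plate, origin under it; housing of 100 mm diameter, whose slanted face has its centre 20 mm to -x of the origin and 125 mm up and faces up and to the stand's -x side. The two stands may have changed sides.
- lug (a point): Top of the dark steel lug (10 mm wide, 8 mm high, 44 to 58 mm from the axis, so it juts over the rim) on the uphill side of that housing face. It marks snug: the tab comes to stand beside it there, and can pass it.
- castle_nut (a joint): How far the nut is turned, rad, growing clockwise (tightening) as seen looking down on the nut's outer end. 0 = snug: tab at the lug. Starts at -1.9 to -0.9; ends of travel -2.4 and 1.6. Spring washers under it make it stiffer as it goes: 0.25 N m at the start, about 0.4 N m past snug; it stays where it is left.
- axle_end (a point): Centre of the axle's end face (36 mm diameter), 57 mm out from the housing face, 8 mm beyond the nut's end. z points outward along the axle; x is the direction of the dark line across the end face and of the 7 mm cotter hole, which crosses the axle 40 mm out from the housing face. The axle stays put.
- axle (a joint): Direction of the cotter hole, rad, counted clockwise from the lug just as for the nut; it lies between 0.26 and 0.87. The first place past snug where slots line up with the hole is where joint castle_nut equals this value.
- done_nut_mid (a point): The same point and axes on the other nut, alike but with a steel cotter pin already through it. It cannot turn; nothing to do there. Its stand is like the first.
- oil_bottle: White oil bottle, 38 mm diameter, 100 mm tall, loose, upright between robot and stands. Origin under its centre.
- spare_pin: Spare steel cotter pin, 95 mm long, 6 mm thick, lying loose between the stands. Origin under its middle, x along it.
- spare_washer: Spare steel washer, 68 mm diameter, 6 mm thick, lying loose beyond the middle. Origin under its centre.
- wrench: Steel wrench, 190 mm long, lying loose beyond the stands.
- screwdriver: Screwdriver, 190 mm long, lying loose near the robot on its left.
There are look-alikes about, which are no part of the job. Leave any purple or turquoise look-alike of the stand alone.

How it is judged:
By the outcome, as a careful person would: the job done as asked, in the order asked, and still so for the second after the job is handed in, with the robot touching nothing.
It also fails if it takes over 48 s, if anything falls off the work surface, if the arm or the gripper's body presses on something with over 40 N, if the wrist force passes 120 N, or if a joint passes its speed limit or range.

## Working session

There is one attempt and no reset: what is moved stays moved. The work goes in short steps, Python scripts to look and compute and a tool call to move; the robot and the scene stay as the last step left them, time stands still between calls to the robot, and variables do not carry over. Pictures are saved under pics/ and viewed, and the job is handed in when it is done.

Besides the shell and the picture viewer there is one more tool, called by a JSON object that holds its "api" and its "payload", one argument or row to a line. move_arm: Moves the arm, as the interface text tells. Its arguments: {"type":"object","properties":{"moves":{"type":"array","items":{"type":"array","items":{"type":"number"}}},"claw":{"type":"number"},"newtons":{"type":"number"}},"required":["moves"]}

```bash
ls; mkdir -p pics; python3 - <<'E'
from cell import env, read_camera, camera_info, job, models
import cv2, numpy as np
o=env.get_obs(); print(o, env.nose_length)
for n in ["scene","side"]:
    p,d=read_camera(n); cv2.imwrite(f"pics/{n}0.png",p[:,:,::-1]); np.savez(f"{n}0.npz",p=p,d=d)
    c=camera_info(n); print(n,c)
    for t in ["nut_mid","done_nut_mid","stand","tab","lug","axle_end","oil_bottle"]:
        print(t,[(np.round(r["point"],3).tolist(),round(r["score"],2)) for r in models.spot_in(t,n)[:4]])
E
```

```text
pics
{'time_s': 0.0, 'qpos': array([-63.76192613,  18.44144449,  -4.01649717,  83.17390434,
         1.29532986,  78.5423493 ,  -3.25895049]), 'joint_velocities': array([-0.04243595, -0.10642765,  0.02033142, -0.00307845,  0.08745006,
        0.01348537,  0.01178855]), 'effort': array([-5.21105703e-04, -4.91296649e+01, -4.04354436e-01, -3.12520587e+01,
       -6.40059239e-02,  4.38279309e-02,  1.64307362e-04]), 'tool_pos': array([0.27890849, 0.58647894, 0.2105434 ]), 'tool_rot': array([-9.01124308e+01, -5.78133936e-03, -2.54263087e+01]), 'force': array([-0.80364852, -0.23091447,  0.13168033]), 'wrist_torque': array([0.04659503, 0.0172415 , 0.00630458]), 'grip_width': 0.08714300802450342} 0.011
scene {'fx': 470.76140888041624, 'fy': 470.76140888041624, 'cx': 318.0621557664143, 'cy': 194.81622944384347, 'R': array([[-0.47731491,  0.87873062, -0.00172499],
       [ 0.52395781,  0.28302999, -0.80334441],
       [-0.70543511, -0.38435208, -0.5955122 ]]), 't': array([ 0.2243812 , -0.18472576,  1.83463236])}
nut_mid [([0.301, 0.152, 0.158], 0.73), ([0.333, -0.356, 0.155], 0.6), ([0.492, -0.
[... 651 characters left out ...]
15528375, -0.65399354, -0.74039138],
       [ 0.17951536,  0.71832301, -0.67215049]]), 't': array([-0.53930572,  0.1852765 ,  1.28537747])}
nut_mid [([0.487, -0.195, 0.147], 0.89), ([0.291, 0.122, 0.149], 0.78), ([0.322, -0.39, 0.149], 0.71), ([0.464, -0.186, 0.172], 0.48)]
done_nut_mid [([0.515, 0.158, 0.152], 0.9)]
stand [([0.498, -0.203, 0.064], 0.94), ([0.34, -0.4, 0.078], 0.88), ([0.309, 0.118, 0.068], 0.64)]
tab [([0.485, -0.194, 0.148], 0.79), ([0.288, 0.122, 0.149], 0.67), ([0.326, -0.39, 0.156], 0.59)]
lug [([0.339, -0.404, 0.076], 0.95), ([0.303, 0.121, 0.064], 0.94)]
axle_end [([0.304, -0.381, 0.169], 0.73), ([0.268, 0.135, 0.171], 0.68)]
oil_bottle [([0.363, -0.02, 0.052], 0.84)]
```

View pics/scene0.png

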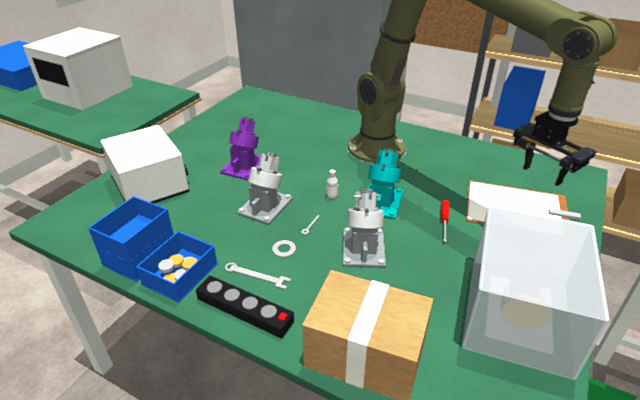

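View pics/side0.png

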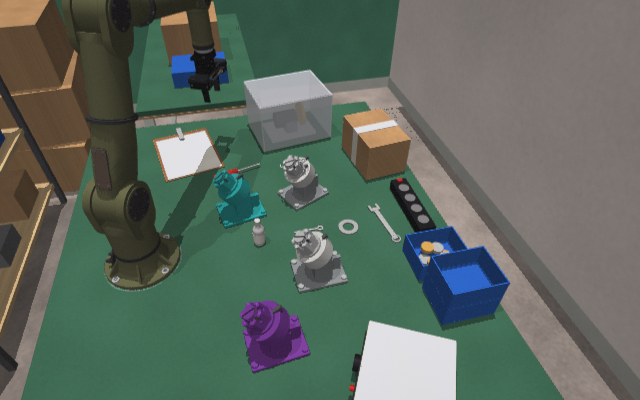

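The scene picture shows two grey stands, at (265,185) and (365,225), with purple and turquoise look-alikes at (243,150) and (385,180). In the side picture the grey ones are at (315,250) and (298,175). I'll enlarge both to find the pin.

```bash
python3 - <<'E'
import cv2, numpy as np
s=cv2.imread("pics/scene0.png"); t=cv2.imread("pics/side0.png")
c=lambda im,u,v: cv2.resize(im[v-35:v+35,u-45:u+45],(400,300),interpolation=cv2.INTER_CUBIC)
cv2.imwrite("pics/crops0.png",np.vstack([np.hstack([c(s,265,180),c(s,365,220)]),np.hstack([c(t,315,250),c(t,298,178)])]))
E
```

```text
(no output)
```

View pics/crops0.png

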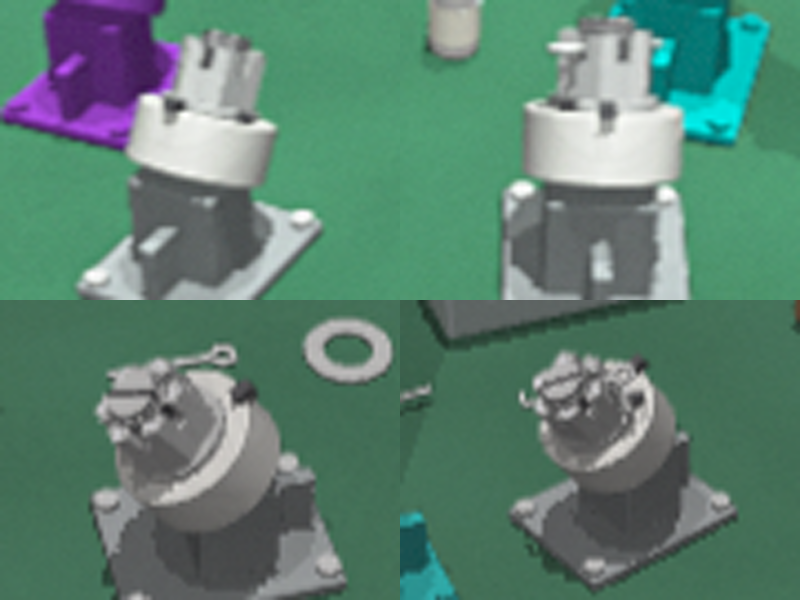

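Candidates are the stand at side (315,250) / scene (265,185) and the one at side (298,175) / scene (365,225). The second has a pin with its ring and ends sticking out of the nut. The first has none: the pin behind it is the spare lying on the bench. So the first, near (0.49,-0.18), is the target. Next I'll fit its pose.

```bash
cat > h.py <<'E'
import numpy as np, cv2
from scipy.spatial.transform import Rotation as Rot
from cell import env, read_camera, camera_info, job, models
def cloud(d,c,mask=None):
    v,u=np.nonzero((d>0) if mask is None else (mask&(d>0)))
    z=d[v,u]; P=np.c_[(u-c["cx"])/c["fx"]*z,(v-c["cy"])/c["fy"]*z,z]
    return (P-c["t"])@c["R"],u,v
def proj(X,c):
    q=np.atleast_2d(X)@c["R"].T+c["t"]; return np.c_[q[:,0]/q[:,2]*c["fx"]+c["cx"],q[:,1]/q[:,2]*c["fy"]+c["cy"]]
def toolR(o): return Rot.from_euler('xyz',o["tool_rot"],degrees=True).as_matrix()
E
python3 - <<'E'
from h import *
for n in ["side","scene"]:
    f=np.load(n+"0.npz"); c=camera_info(n); P,u,v=cloud(f["d"],c)
    m=(abs(P[:,0]-.51)<.14)&(abs(P[:,1]+.18)<.13)
    Q=P[m]; 
    pl=Q[(Q[:,2]>.006)&(Q[:,2]<.03)]
    r=cv2.minAreaRect((pl[:,:2]*1000).astype(np.float32)); print(n,len(pl),r, np.percentile(pl[:,2],[10,50,90]))
    # ransac plane among z .08-.17 w/ tilt 32
    T=Q[(Q[:,2]>.09)&(Q[:,2]<.2)]
    best=None
    for psi in np.radians(np.arange(-90,90,2)):
        a=np.array([-np.sin(np.radians(32))*np.cos(psi),-np.sin(np.radians(32))*np.sin(psi),np.cos(np.radians(32))])
        s=T@a
        h,e=np.histogram(s,bins=np.arange(s.min(),s.max()+.002,.002))
        h=h[:-1]+h[1:]
        k=h.argmax()
        if best is None or h[k]>best[0]: best=(h[k],np.degrees(psi),e[k+1])
    print(best,len(T))
c=camera_info("wrist"); R=toolR(env.get_obs()); o=env.get_obs()
C=-c["R"].T@c["t"]; print("cam in tool",R.T@(C-o["tool_pos"]),"\n",R.T@c["R"].T, c["fx"],c["cx"],c["cy"],o["time_s"])
print(R)
E
```

```text
side 1010 ((508.5758056640625, -194.81173706054688), (254.2703399658203, 175.52218627929688), 82.61109924316406) [0.00905519 0.01198991 0.01804306]
(np.int64(228), np.float64(4.0), np.float64(-0.14861363951618295)) 1172
scene 737 ((509.83782958984375, -179.74720764160156), (274.4046936035156, 258.829833984375), 0.08604459464550018) [0.00892072 0.01340047 0.01990749]
(np.int64(92), np.float64(-88.0), np.float64(0.03634387690894454)) 913
cam in tool [-0.07164183 -0.1714467  -0.00025125] 
 [[-1.23745711e-03  9.62950896e-01  2.69673952e-01]
 [ 6.50426766e-04 -2.69673326e-01  9.62951647e-01]
 [ 9.99999023e-01  1.36701452e-03 -2.92619862e-04]] 308.924148765899 317.13727411880245 201.8125910829089 0.8
[[ 9.03167535e-01  6.22075009e-05  4.29288247e-01]
 [-4.29288252e-01  1.30075848e-04  9.03167526e-01]
 [ 3.43761843e-07 -9.99999990e-01  1.44185232e-04]]
```

```bash
python3 - <<'E'
from h import *
for n in ["side","scene"]:
    f=np.load(n+"0.npz"); c=camera_info(n); p=f["p"].astype(int)
    gray=(p.max(2)-p.min(2)<25)
    P,u,v=cloud(f["d"],c,gray)
    m=(abs(P[:,0]-.51)<.12)&(abs(P[:,1]+.18)<.11)
    Q=P[m]; pl=Q[(Q[:,2]>.008)&(Q[:,2]<.022)]
    pl=pl[np.hypot(pl[:,0]-.51,pl[:,1]+.18)<.105]
    r=cv2.minAreaRect((pl[:,:2]*1000).astype(np.float32)); print(n,len(pl),r)
    print(cv2.convexHull((pl[:,:2]*1000).astype(np.float32))[:,0].astype(int).tolist())
E
```

```text
side 918 ((517.9590454101562, -176.79946899414062), (150.41958618164062, 122.53652954101562), 0.584225594997406)
[[593, -193], [590, -125], [586, -117], [583, -115], [461, -116], [445, -117], [442, -119], [442, -178], [442, -192], [444, -215], [444, -226], [445, -235], [498, -238], [590, -234], [593, -225]]
scene 605 ((519.3494873046875, -167.9274444580078), (151.25112915039062, 123.1253662109375), 1.6127419471740723)
[[595, -173], [594, -141], [593, -123], [592, -119], [589, -111], [584, -107], [515, -106], [496, -107], [454, -109], [449, -112], [448, -113], [443, -123], [443, -124], [443, -143], [444, -158], [447, -168], [527, -226], [535, -229], [581, -227], [590, -224], [593, -222], [593, -218]]
```

```bash
cat >> h.py <<'E'
def row(pos,Rt,o=None):
    o=o or env.get_obs(); R=toolR(o); d=R.T@(np.array(pos)-o["tool_pos"])*1000
    w=np.degrees(Rot.from_matrix(R.T@Rt).as_rotvec()); return np.round(np.r_[d,w],1).tolist()
def axes(a,zdir):  # tool y=-a, z ~ zdir
    y=-a/np.linalg.norm(a); z=zdir-y*(zdir@y); z/=np.linalg.norm(z); return np.c_[np.cross(y,z),y,z]
S,C=np.sin(np.radians(32)),np.cos(np.radians(32))
def ax(psi): return np.array([-S*np.cos(psi),-S*np.sin(psi),C])
E
python3 - <<'E'
from h import *
a=ax(np.radians(1)); F=np.array([.498,-.172,.125])
Rt=axes(a,np.array([1,0,0.])); R0=toolR(env.get_obs())
print(row([.5,.3,.36],R0)); print(row([.5,.1,.36],Rt)); print(row(F+.13*a,Rt))
E
```

```text
[322.8, -148.3, -164.4, 0.0, 0.0, 0.0]
[408.6, -148.3, -345.0, 28.8, 63.0, -17.5]
[461.9, -23.6, -622.2, 28.8, 63.0, -17.5]
```

{"api": "move_arm", "payload": {
  "moves": [
    [60, -148, -20, 0, 0, 0],
    [120, -148, -60, 0, 0, 0],
    [200, -148, -110, 5, 10, -3],
    [260, -148, -140, 7, 15, -4],
    [323, -148, -165, 10, 20, -6],
    [323, -148, -165, 10, 20, -6],
    [340, -148, -230, 13, 28, -8],
    [360, -148, -260, 17, 36, -10],
    [380, -148, -300, 20, 44, -12],
    [400, -148, -345, 24, 52, -14],
    [408, -148, -345, 29, 63, -17.5],
    [420, -148, -400, 29, 63, -17.5],
    [430, -148, -440, 29, 63, -17.5],
    [440, -148, -480, 29, 63, -17.5],
    [450, -120, -520, 29, 63, -17.5],
    [455, -90, -560, 29, 63, -17.5],
    [462, -60, -600, 29, 63, -17.5],
    [462, -24, -622, 29, 63, -17.5],
    [462, -24, -622, 29, 63, -17.5],
    [462, -24, -622, 29, 63, -17.5]
  ]
}}

```text
time_s: 2.47
tool_pos: [0.5067, 0.1715, 0.2675]
tool_rot: [-60.9, -0.5, -88.8]
force: [-0.9, 0.8, 1.1]
grip_width: 0.0873
```

```bash
python3 - <<'E'
from h import *
a=ax(np.radians(1)); F=np.array([.498,-.172,.125])
Rt=axes(a,np.array([1,0,0.]))
print(env.get_obs()["qpos"]);print(row([.49,.05,.3],Rt)); print(row(F+.13*a,Rt))
E
```

```text
[-17.08850174 -17.2580915  -12.05808225 117.90423278  12.60455497
  53.90635141 -33.22440678]
[121.4, -36.8, -1.7, 2.9, 1.7, 0.4]
[342.6, -10.3, -91.6, 2.9, 1.7, 0.4]
```

```bash
python3 - <<'E'
from h import *
t=np.radians(18);b=np.array([-np.sin(t),0,np.cos(t)]); 
Rt=axes(b,np.array([1,0,0.]))
print(row([.50,.05,.3],Rt)); print(row([.452,-.172,.230],Rt))
E
```

```text
[121.6, -31.9, 7.1, -11.1, 1.4, 0.0]
[341.8, 5.4, -74.1, -11.1, 1.4, 0.0]
```

{"api": "move_arm", "payload": {
  "moves": [
    [30, -32, 5, -5, 1, 0],
    [65, -32, 7, -9, 1, 0],
    [100, -32, 7, -11, 1.4, 0],
    [135, -30, 0, -11, 1.4, 0],
    [170, -30, -10, -11, 1.4, 0],
    [205, -25, -25, -11, 1.4, 0],
    [240, -20, -40, -11, 1.4, 0],
    [275, -10, -55, -11, 1.4, 0],
    [310, -5, -65, -11, 1.4, 0],
    [342, 5, -74, -11, 1.4, 0],
    [342, 5, -74, -11, 1.4, 0],
    [342, 5, -74, -11, 1.4, 0],
    [342, 5, -74, -11, 1.4, 0],
    [342, 5, -74, -11, 1.4, 0]
  ]
}}

```text
time_s: 3.63
tool_pos: [0.4507, -0.174, 0.2334]
tool_rot: [-71.8, -0.4, -90.4]
force: [0.1, 0.6, -0.9]
grip_width: 0.0872
```

```bash
python3 - <<'E'
from h import *
o=env.get_obs(); print(o["time_s"],o["tool_pos"],o["tool_rot"],o["qpos"])
c=camera_info("wrist"); p,d=read_camera("wrist"); np.savez("w1.npz",p=p,d=d,**c); cv2.imwrite("pics/w1.png",p[:,:,::-1])
for t in ["nut_mid","tab","lug","axle_end"]:
    print(t,[(np.round(r["point"],4).tolist(),round(r["score"],2)) for r in models.spot_in(t,"wrist")[:4]])
E
```

```text
3.6333 [ 0.45074718 -0.17397923  0.23341573] [-71.79139063  -0.44579817 -90.37568271] [ 25.8040584  -16.01642568  -2.23874155 117.83925913  -8.31010444
  61.42285813  26.16166387]
nut_mid [([0.4862, -0.1641, 0.1626], 0.82)]
tab [([0.4838, -0.1554, 0.1615], 0.94), ([0.4829, -0.1575, 0.1339], 0.15)]
lug [([0.4031, -0.3584, 0.0288], 0.74), ([0.4833, -0.156, 0.1416], 0.6)]
axle_end [([0.4624, -0.1741, 0.1759], 0.69)]
```

View pics/w1.png

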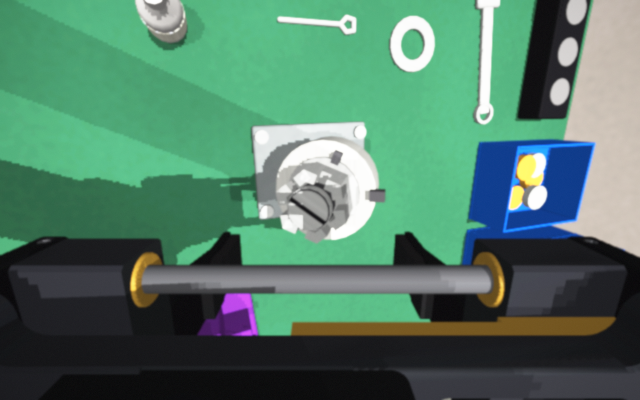

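The wrist view shows the lug at (377,196), the tab at (337,157), and the axle end near (309,209) with its dark line running down to the right. I'll enlarge it to measure.

```bash
python3 - <<'E'
from h import *
im=cv2.imread("pics/w1.png")
cv2.imwrite("pics/w1c.png",cv2.resize(im[130:250,250:400],(750,600),interpolation=cv2.INTER_CUBIC))
E
```

```text
(no output)
```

View pics/w1c.png

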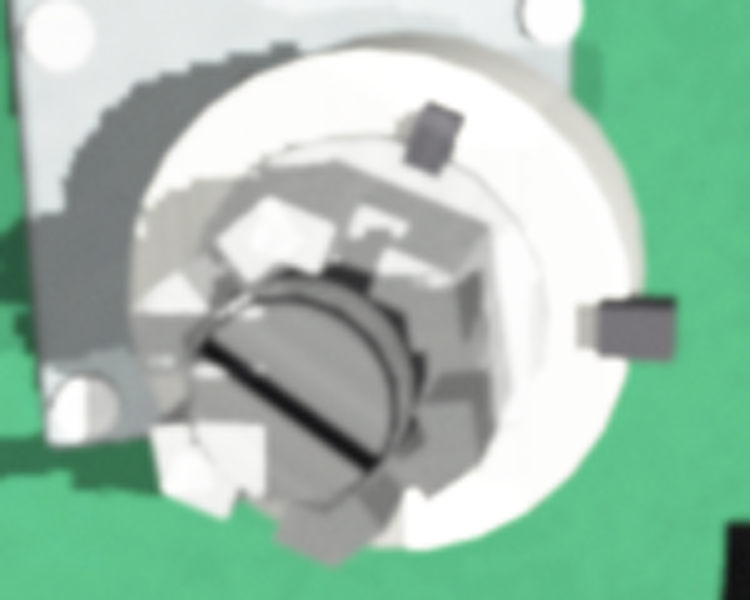

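```bash
cat > fit.py <<'E'
from h import *
from scipy.optimize import least_squares
def frame(psi):
    a=ax(psi); e=np.array([C*np.cos(psi),C*np.sin(psi),S]); return a,e,np.cross(a,e)
def pt(F,psi,r,q,s,w=0):
    a,e,f=frame(psi); u=np.cos(q)*e-np.sin(q)*f; v=-np.sin(q)*e-np.cos(q)*f
    return F+r*u+s*a+w*v
def fit(c,px,x0=(.498,-.172,.125,0.02)):
    rim=px["rim"]
    def res(x):
        F,psi,qn,qa=np.array(x[:3]),x[3],x[4],x[5]; out=[]
        def add(X,p,w=1): out.extend((proj(X,c)[0]-p)*w)
        add(pt(F,psi,0,0,.057),px["axle"])
        add(pt(F,psi,.044,0,.008),px["lug_in"]); add(pt(F,psi,.058,0,.008),px["lug_out"])
        add(pt(F,psi,.043,qn,.007),px["tab"])
        for p,sg in zip(px["line"],(-1,1)): 
            out.append(np.cross(p-px["axle"], proj(pt(F,psi,.017,qa,.057),c)[0]-proj(pt(F,psi,0,0,.057),c)[0])/15*sg)
        t=np.linspace(0,2*np.pi,181); R=np.array([proj(pt(F,psi,.05,q,0),c)[0] for q in t])
        for p in rim: 
            k=np.linalg.norm(R-p,axis=1).argmin(); n=R[k]-R.mean(0); n/=np.linalg.norm(n); out.append((R[k]-p)@n*.7)
        out.append((F[2]-.125)/.001*1.0); 
        return out
    r=least_squares(res,list(x0)+[-1.2,.65],diff_step=1e-5); return r,res
E
python3 - <<'E'
import warnings; warnings.filterwarnings("ignore")
from fit import *
f=np.load("w1.npz"); c={k:f[k] for k in ["fx","fy","cx","cy","R","t"]}
k=lambda *p: np.array(p,float)/5+[250-.4,130-.4]
px=dict(axle=k(289,404),lug_in=k(595,328),lug_out=k(675,329),tab=k(447,110),line=[k(203,345),k(373,465)],
 rim=[k(130,290),k(160,200),k(230,110),k(330,62),k(470,68),k(560,130),k(615,200),k(635,280),k(600,430),k(540,500),k(440,550)])
r,res=fit(c,px); x=r.x; print(x, np.degrees(x[3:])); print(np.round(r.fun,2))
P,u,v=cloud(f["d"],c); a=ax(x[3]); s=(P-x[:3])@a; rr=np.linalg.norm(P-x[:3]-s[:,None]*a,axis=1)
print("axle end s",np.median(s[(rr<.015)&(s>.04)]),"face s",np.median(s[(rr>.037)&(rr<.048)&(abs(s)<.015)]))
im=cv2.imread("pics/w1.png"); 
big=cv2.resize(im[130:250,250:400],(750,600),interpolation=cv2.INTER_CUBIC)
def dr(X,col):
    q=(proj(X,c)[0]-[249.6,129.6])*5; cv2.circle(big,tuple(int(i) for i in q),3,col,-1)
for q in np.linspace(0,6.28,73): dr(pt(x[:3],x[3],.05,q,0),(0,0,255)); dr(pt(x[:3],x[3],.018,q,.057),(255,0,0))
for i in range(6): dr(pt(x[:3],x[3],.03175,x[4]+np.pi/6+i*np.pi/3,.049),(0,255,0)); dr(pt(x[:3],x[3],.0275,x[4]+i*np.pi/3,.049),(0,255,255))
for w in (-.004,.004): dr(pt(x[:3],x[3],.043,x[4],.007,w),(255,0,255))
for w in (-.005,.005): dr(pt(x[:3],x[3],.058,0,.008,w),(255,0,255)); dr(pt(x[:3],x[3],.044,0,.008,w),(255,0,255))
cv2.imwrite("pics/w1f.png",big)
E
```

```text
[ 0.4950937  -0.17374977  0.12387149  0.04312865 -1.17285186  0.61547641] [  2.47108949 -67.19946148  35.26420077]
[ 1.04  0.76  0.97  0.36  0.8   0.54 -0.07  0.16  0.4  -0.4   0.31  2.16
  2.18  1.38 -0.33 -0.19 -0.82 -0.18  0.89  0.7  -0.21 -1.13]
axle end s 0.1832450639525601 face s -7.287797016209262e-05
```

View pics/w1f.png

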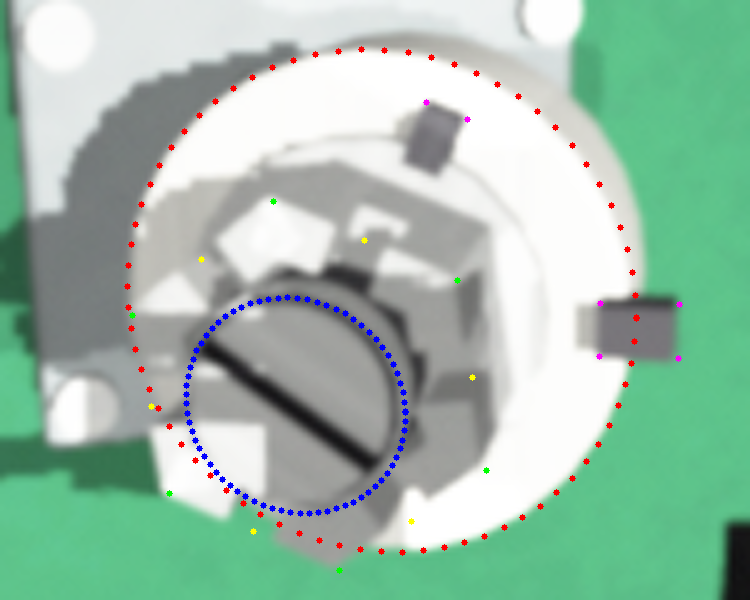

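```bash
cat > st.py <<'E'
from fit import *
F=np.array([.4951,-.1737,.1239]); psi=.0431
a,e,f=frame(psi)
def tR(q): return axes(a,np.cos(q)*e-np.sin(q)*f)
def rep():
    o=env.get_obs(); R=toolR(o); d=o["tool_pos"]-F; z=R[:,2]
    print("t %.2f s %.1f e %.1f f %.1f mm  q %.1f tilt err %.2f"%(o["time_s"],d@a*1e3,d@e*1e3,d@f*1e3,np.degrees(np.arctan2(-z@f,z@e)),np.degrees(np.arccos(-R[:,1]@a))),"qpos",np.round(o["qpos"],1),"F",np.round(o["force"],1),"T",np.round(o["wrist_torque"],2),"g",round(o["grip_width"]*1e3,1))
E
python3 - <<'E'
from st import *
rep(); Rt=tR(np.radians(-7.2))
for s in (.085,.05,.025): print(row(F+s*a,Rt))
E
```

```text
t 3.88 s 116.3 e 20.6 f 1.9 mm  q 2.5 tilt err 13.90 qpos [ 25.7 -16.   -2.2 117.8  -8.3  61.4  26.2] F [ 0.1 -0.2 -0.3] T [-0.06  0.44 -0.01] g 87.2
[1.6, 35.3, -12.4, 13.9, -9.5, 0.7]
[0.5, 69.3, -4.1, 13.9, -9.5, 0.7]
[-0.3, 93.6, 1.8, 13.9, -9.5, 0.7]
```

{"api": "move_arm", "payload": {
  "moves": [
    [1, 10, -4, 4, -3, 0.2],
    [1, 20, -8, 8, -6, 0.4],
    [1.6, 30, -10, 12, -8, 0.6],
    [1.6, 35, -12.4, 13.9, -9.5, 0.7],
    [1.6, 35, -12.4, 13.9, -9.5, 0.7],
    [1.6, 35, -12.4, 13.9, -9.5, 0.7],
    [1.6, 35, -12.4, 13.9, -9.5, 0.7]
  ]
}}

```text
time_s: 4.47
tool_pos: [0.4675, -0.1786, 0.1809]
tool_rot: [-58.9, -2.0, -80.7]
force: [0.4, 0.4, 0.8]
grip_width: 0.0867
```

```bash
python3 - <<'E'
from st import *
rep(); Rt=tR(np.radians(-7.2))
c=camera_info("wrist"); p,d=read_camera("wrist"); np.savez("w2.npz",p=p,d=d,**c); cv2.imwrite("pics/w2.png",p[:,:,::-1])
for s in (.085,.05,.025): print(row(F+s*a,Rt))
x=[*F,psi,np.radians(-67.2)]
U,V=200,130
big=cv2.resize(p[V:V+160,U:U+200,::-1],(800,640),interpolation=cv2.INTER_CUBIC)[:600]
def dr(X,col):
    q=(proj(X,c)[0]-[U-.4,V-.4])*4; cv2.circle(big,tuple(int(i) for i in q),2,col,-1)
for q in np.linspace(0,6.28,73): dr(pt(F,psi,.05,q,0),(0,0,255)); dr(pt(F,psi,.018,q,.057),(255,0,0))
for i in range(6): dr(pt(F,psi,.03175,x[4]+np.pi/6+i*np.pi/3,.049),(0,255,0))
for w in (-.004,.004): dr(pt(F,psi,.043,x[4],.007,w),(255,0,255))
for w in (-.005,.005): dr(pt(F,psi,.058,0,.008,w),(255,0,255)); dr(pt(F,psi,.044,0,.008,w),(255,0,255))
for r in (-.018,.018): dr(pt(F,psi,r,np.radians(35.3),.057),(255,255,0))
cv2.imwrite("pics/w2f.png",big)
E
```

```text
t 4.47 s 63.1 e 6.6 f -3.7 mm  q -6.9 tilt err 2.03 qpos [ 46.9 -17.2 -12.9 128.7 -32.1  47.6  61.4] F [0.4 0.4 0.8] T [-0.14  0.6  -0.01] g 86.7
[-5.6, -22.6, -4.9, 1.0, -0.3, -1.7]
[-4.5, 12.4, -4.3, 1.0, -0.3, -1.7]
[-3.7, 37.4, -3.9, 1.0, -0.3, -1.7]
```

View pics/w2f.png

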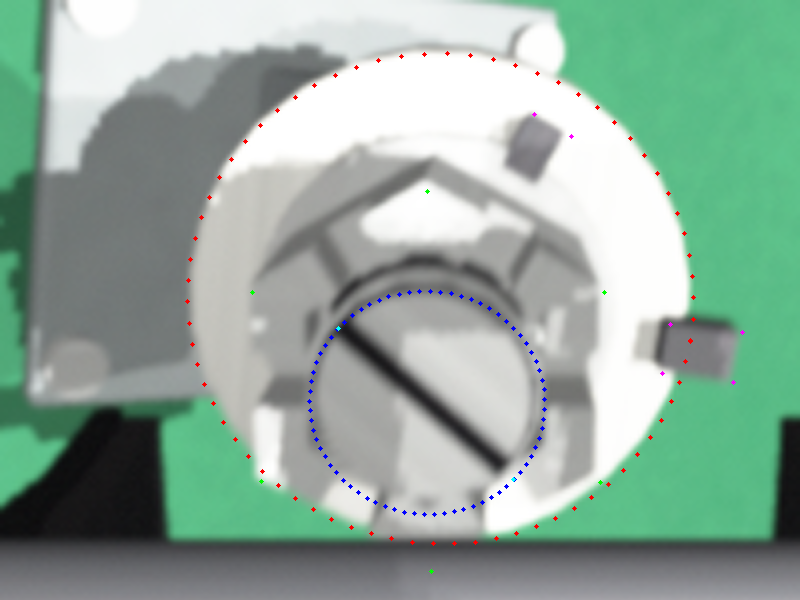

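The fit overlays well: the lug, tab, axle line and hexagon corners all match. The arm is held near a joint 2 limit further out, but lower should be fine, so I'll go down around the nut.

{"api": "move_arm", "payload": {
  "moves": [
    [-4.5, 5, -4.3, 1, -0.3, -1.7],
    [-4.5, 12, -4.3, 1, -0.3, -1.7],
    [-4.3, 20, -4.2, 1, -0.3, -1.7],
    [-4, 29, -4, 1, -0.3, -1.7],
    [-3.7, 37, -3.9, 1, -0.3, -1.7],
    [-3.7, 37, -3.9, 1, -0.3, -1.7],
    [-3.7, 37, -3.9, 1, -0.3, -1.7]
  ]
}}

```text
time_s: 5.1
tool_pos: [0.4798, -0.1792, 0.1442]
tool_rot: [-58.4, -3.9, -81.9]
force: [-0.2, -1.0, -0.4]
grip_width: 0.0867
```

```bash
python3 - <<'E'
from st import *
rep(); Rt=tR(np.radians(-7.2)); print(row(F+.025*a,Rt))
c=camera_info("wrist"); p,d=read_camera("wrist"); cv2.imwrite("pics/w3.png",p[100:350,150:500,::-1])
E
```

```text
t 5.10 s 25.4 e -2.4 f -4.8 mm  q -6.8 tilt err 0.42 qpos [ 40.7 -14.8 -10.3 131.9 -30.8  38.9  59.5] F [-0.2 -1.  -0.4] T [-0.1   0.67 -0.04] g 86.7
[-4.5, 0.4, 2.9, 0.3, -0.4, 0.3]
```

View pics/w3.png

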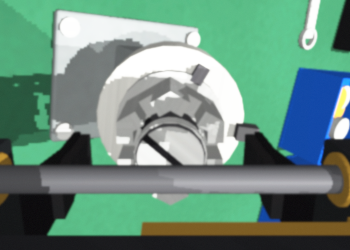

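{"api": "move_arm", "payload": {
  "moves": [
    [-4.5, 0.4, 2.9, 0.3, -0.4, 0.3],
    [-4.5, 0.4, 2.9, 0.3, -0.4, 0.3],
    [-4.5, 0.4, 2.9, 0.3, -0.4, 0.3]
  ]
}}

```text
time_s: 5.4
tool_pos: [0.4822, -0.1738, 0.1461]
tool_rot: [-58.1, -3.9, -81.4]
force: [1.2, 0.0, -0.1]
grip_width: 0.087
```

```bash
python3 - <<'E'
from st import *
rep(); Rt=tR(np.radians(-7.2)); print(row(F+.025*a,Rt))
E
```

```text
t 5.40 s 25.7 e 0.9 f 0.4 mm  q -7.3 tilt err 0.13 qpos [ 40.2 -15.  -10.3 132.  -31.3  38.9  59.8] F [ 1.2  0.  -0.1] T [-0.17  0.68 -0.01] g 87.0
[0.3, 0.7, -0.9, -0.1, 0.1, 0.0]
```

Aligned. Closing at a moderate grip.

{"api": "move_arm", "payload": {
  "moves": [
    [0, 0, 0, 0, 0, 0],
    [0, 0, 0, 0, 0, 0],
    [0, 0, 0, 0, 0, 0],
    [0, 0, 0, 0, 0, 0],
    [0, 0, 0, 0, 0, 0],
    [0, 0, 0, 0, 0, 0],
    [0, 0, 0, 0, 0, 0],
    [0, 0, 0, 0, 0, 0]
  ],
  "claw": 45,
  "newtons": 35
}}

```text
time_s: 6.07
tool_pos: [0.4806, -0.174, 0.1446]
tool_rot: [-58.3, -3.8, -81.3]
force: [-5.5, -0.4, 1.4]
grip_width: 0.0542
```

```bash
python3 - <<'E'
from st import *
rep()
E
```

```text
t 6.07 s 25.2 e -1.4 f 0.4 mm  q -7.3 tilt err 0.07 qpos [ 40.2 -15.  -10.2 132.1 -31.2  39.   59.8] F [-5.5 -0.4  1.4] T [-0.34  1.74 -0.07] g 54.2
```

The grip is on the flats at 54.2 mm. I'll null the small side force and turn in part first.

{"api": "move_arm", "payload": {
  "moves": [
    [0, 0, -2, 0, 0, 0],
    [0, 0, -2.3, 0, 4, 0],
    [0, 0, -2.3, 0, 8, 0],
    [0, 0, -2.3, 0, 12, 0],
    [0, 0, -2.3, 0, 16, 0],
    [0, 0, -2.3, 0, 20, 0],
    [0, 0, -2.3, 0, 24, 0],
    [0, 0, -2.3, 0, 28, 0],
    [0, 0, -2.3, 0, 32, 0],
    [0, 0, -2.3, 0, 32, 0]
  ]
}}

```text
time_s: 6.9
tool_pos: [0.48, -0.1739, 0.1443]
tool_rot: [-60.4, 12.9, -108.9]
force: [-0.3, 1.3, -1.2]
grip_width: 0.0547
```

```bash
python3 - <<'E'
from st import *
rep()
p,d=read_camera("wrist"); cv2.imwrite("pics/w4.png",p[100:350,150:500,::-1])
E
```

```text
t 6.90 s 25.3 e -2.0 f 0.4 mm  q 24.8 tilt err 0.08 qpos [ 45.5 -15.2 -14.8 132.1 -33.5  39.4  29.9] F [-0.3  1.3 -1.2] T [ 0.    0.56 -0.1 ] g 54.7
```

View pics/w4.png

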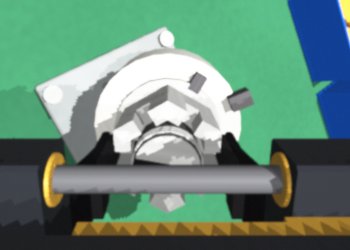

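{"api": "move_arm", "payload": {
  "moves": [
    [0, 0, 0, 0, 4, 0],
    [0, 0, 0, 0, 8, 0],
    [0, 0, 0, 0, 12, 0],
    [0, 0, 0, 0, 16, 0],
    [0, 0, 0, 0, 20, 0],
    [0, 0, 0, 0, 24, 0],
    [0, 0, 0, 0, 28, 0],
    [0, 0, 0, 0, 32, 0],
    [0, 0, 0, 0, 36, 0],
    [0, 0, 0, 0, 40, 0],
    [0, 0, 0, 0, 44, 0],
    [0, 0, 0, 0, 48, 0],
    [0, 0, 0, 0, 52, 0],
    [0, 0, 0, 0, 56, 0],
    [0, 0, 0, 0, 60, 0],
    [0, 0, 0, 0, 60, 0],
    [0, 0, 0, 0, 60, 0]
  ]
}}

```text
time_s: 8.37
tool_pos: [0.4794, -0.1731, 0.1438]
tool_rot: [-86.7, 31.8, -171.1]
force: [-4.6, 4.2, 1.4]
grip_width: 0.0547
```

```bash
python3 - <<'E'
from st import *
rep()
c=camera_info("wrist");p,d=read_camera("wrist");np.savez("w5.npz",p=p,d=d,**c); cv2.imwrite("pics/w5.png",cv2.resize(p[130:290,220:420,::-1],(750,600),interpolation=cv2.INTER_CUBIC))
E
```

```text
t 8.37 s 25.2 e -2.7 f 1.3 mm  q 84.6 tilt err 0.07 qpos [ 55.1 -15.6 -23.1 131.9 -37.2  40.8 -26.7] F [-4.6  4.2  1.4] T [-0.26  1.2  -0.21] g 54.7
```

View pics/w5.png

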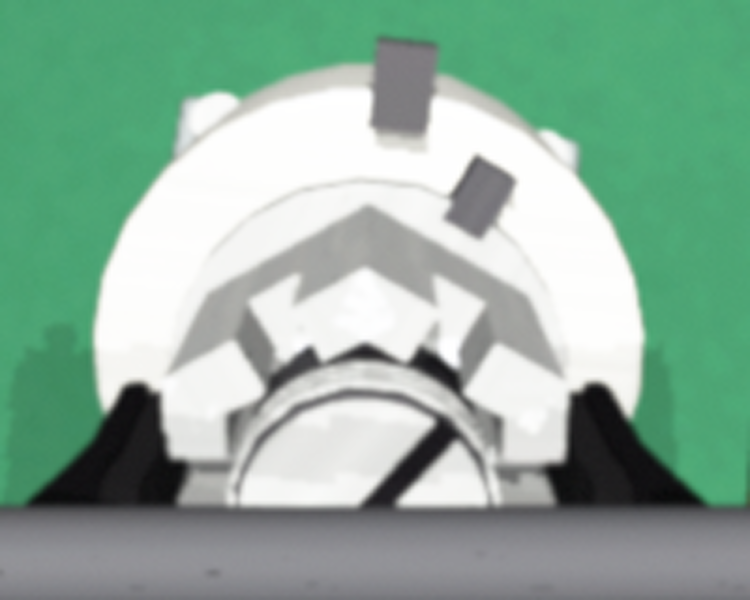

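```bash
cat > fit5.py <<'E'
import warnings; warnings.filterwarnings("ignore")
from st import *
def fit5(c,lug_in,lug_out,tab,line,rim,extra=[],q0=.4):
    def res(x):
        F,psi,qn,qa=x[:3],x[3],x[4],x[5]; out=[]
        out+=list(proj(pt(F,psi,.044,0,.008),c)[0]-lug_in); out+=list(proj(pt(F,psi,.058,0,.008),c)[0]-lug_out)
        if tab is not None: out+=list(proj(pt(F,psi,.043,qn,.007),c)[0]-tab)
        A=proj(pt(F,psi,-.018,qa,.057),c)[0]; B=proj(pt(F,psi,.018,qa,.057),c)[0]; n=np.array([-(B-A)[1],(B-A)[0]]); n/=np.linalg.norm(n)
        out+=[(p-A)@n for p in line]
        for r,q,s,p in extra: out+=list(proj(pt(F,psi,r,qn+q,s),c)[0]-p)
        R=np.array([proj(pt(F,psi,.05,q,0),c)[0] for q in np.linspace(0,2*np.pi,361)])
        for p in rim:
            k=np.linalg.norm(R-p,axis=1).argmin(); m=R[k]-R.mean(0); m/=np.linalg.norm(m); out.append((R[k]-p)@m*.7)
        out+=list((x[:3]-np.array([.494,-.1735,.1235]))/.002); out.append((psi-.043)/.02)
        return out
    return least_squares(res,[*F,psi,q0,.61],diff_step=1e-5)
E
cat > r5.py <<'E'
from fit5 import *
f=np.load("w5.npz"); c={k:f[k] for k in ["fx","fy","cx","cy","R","t"]}
k=lambda *p: np.array(p,float)/3.75+[220-.4,130-.4]
h=np.pi/6
# nut top corners (s=.049): tri at top (368,268), left (165,...) right(567,378)
r=fit5(c,k(401,133),k(406,40),k(495,168),[k(447,427),k(381,504)],[k(97,340),k(110,265),k(165,180),k(250,110),k(330,90),k(560,155),k(620,235),k(642,335)])
x=r.x; print(x[:4],np.degrees(x[3:])); print(np.round(r.fun,2))
im=cv2.imread("pics/w5.png")
def dr(X,col):
    q=(proj(X,c)[0]-[219.6,129.6])*3.75; cv2.circle(im,tuple(int(i) for i in q),3,col,-1)
for q in np.linspace(0,6.28,73): dr(pt(x[:3],x[3],.05,q,0),(0,0,255)); dr(pt(x[:3],x[3],.018,q,.057),(255,0,0))
for i in range(6): 
    dr(pt(x[:3],x[3],.03175,x[4]+h+i*2*h,.049),(0,255,0)); dr(pt(x[:3],x[3],.03175,x[4]+h+i*2*h,.007),(0,200,0))
    for w in (-.0045,.0045): dr(pt(x[:3],x[3],.0275,x[4]+i*2*h,.049,w),(0,255,255))
for w in (-.004,.004): dr(pt(x[:3],x[3],.043,x[4],.007,w),(255,0,255))
for w in (-.005,.005): dr(pt(x[:3],x[3],.058,0,.008,w),(255,0,255)); dr(pt(x[:3],x[3],.044,0,.008,w),(255,0,255))
dr(pt(x[:3],x[3],.018,x[5],.057),(255,255,0))
cv2.imwrite("pics/w5f.png",im)
E
python3 r5.py
```

```text
[ 0.49459072 -0.17457135  0.12236477  0.04074666] [ 2.33461139 23.06803227 32.42510075]
[-0.78 -0.6   0.35  1.18  0.26 -0.46 -0.    0.13  0.5   0.23  0.76 -0.58
  0.02 -0.23  0.19  1.16  0.3  -0.54 -0.57 -0.11]
```

View pics/w5f.png

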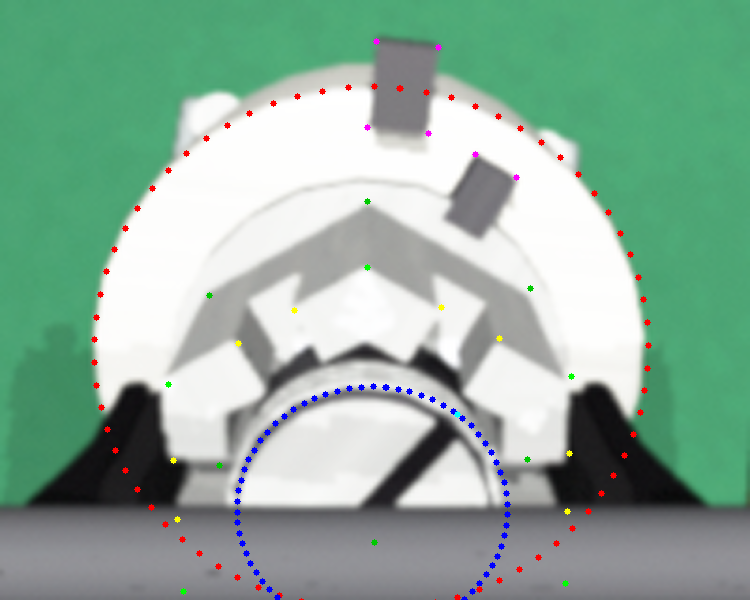

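```bash
cat > ang.py <<'E'
from st import *
def back(p,c,s,Fx=F):
    d=c["R"].T@np.array([(p[0]-c["cx"])/c["fx"],(p[1]-c["cy"])/c["fy"],1]); O=-c["R"].T@c["t"]
    return O+d*(((Fx+s*a)-O)@a)/(d@a)
def ang(X,Y): 
    v=Y-X; return np.degrees(np.arctan2(-v@f,v@e))
E
python3 - <<'E'
from ang import *
for n,(A,B) in {"w1":(((203,345),5,250,130),((373,465),5,250,130)),"w2":(((340,327),4,200,130),((503,468),4,200,130)),"w5":(((381,504),3.75,220,130),((447,427),3.75,220,130))}.items():
    g=np.load(n+".npz"); c={k:g[k] for k in ["fx","fy","cx","cy","R","t"]}
    P=[np.array(x[0])/x[1]+[x[2]-.4,x[3]-.4] for x in (A,B)]
    X,Y=[back(p,c,.057) for p in P]; print(n,ang(X,Y),"len",np.linalg.norm(X-Y))
    # segmented: dark pixels in upsampled crop near the segment
    gr=cv2.cvtColor(g["p"],cv2.COLOR_RGB2GRAY).astype(float)
    v,u=np.mgrid[0:400,0:640]; q=np.c_[u.ravel(),v.ravel()].astype(float); d=P[1]-P[0];L=np.linalg.norm(d);d/=L; t=(q-P[0])@d; w=(q-P[0])@np.array([-d[1],d[0]])
    m=(t>1.5)&(t<L-1.5)&(abs(w)<3.5)
    wt=np.clip(95-gr.ravel()[m],0,None); Q=q[m]
    cen=(Q*wt[:,None]).sum(0)/wt.sum(); ev,E=np.linalg.eigh(((Q-cen)*wt[:,None]).T@(Q-cen)); dd=E[:,1]; dd*=np.sign(dd@d)
    print("  seg",ang(back(cen-6*dd,c,.057),back(cen+6*dd,c,.057)), (wt>0).sum())
E
```

```text
w1 35.26294122193429 len 0.03299534459415194
  seg 35.726788871570314 148
w2 35.39430875385221 len 0.03345452600541284
  seg 35.3726697411031 205
w5 32.263677948669994 len 0.013882624452028048
  seg 35.166429045132276 137
```

```bash
python3 - <<'E'
from ang import *
g=np.load("w5.npz"); c={k:g[k] for k in ["fx","fy","cx","cy","R","t"]}
k=lambda *p: np.array(p,float)/3.75+[220-.4,130-.4]
b=lambda p,s: back(k(*p),c,s)
L,T,Rr=b((209,294),.007),b((368,205),.007),b((530,292),.007)
print("base chord",ang(L,Rr)-60, "edges",ang(L,T)-30,ang(T,Rr)-90, [np.linalg.norm(x)*1e3 for x in (Rr-L,T-L,Rr-T)])
L,Rr=b((165,381),.049),b((570,378),.049); print("top chord",ang(L,Rr)-60,np.linalg.norm(L-Rr))
# slots edges at the top? tab sides
A,B=b((430+17,213),.007),b((475,155),.007);print("tab side",ang(A,B)); A,B=b((484,238),.007),b((515,180),.007);print(ang(A,B))
# lug sides
A,B=b((371,130),.008),b((377,40),.008);print("lug",ang(A,B)); A,B=b((430,136),.008),b((438,45),.008);print(ang(A,B))
E
```

```text
base chord 24.074340058128797 edges 24.678897009770473 23.204424680696917 [np.float64(54.68792227213082), np.float64(31.21421636880765), np.float64(31.473291803570508)]
top chord 23.98963937281468 0.05482188843329769
tab side 18.819016825211424
20.63849078298389
lug -1.805916454127295
-1.3850637772580672
```

The cotter direction measures 35.4° consistently, and the nut is at about 24.3°. I'll turn 11° more.

{"api": "move_arm", "payload": {
  "moves": [
    [0, 0, 0, 0, 3, 0],
    [0, 0, 0, 0, 6, 0],
    [0, 0, 0, 0, 9, 0],
    [0, 0, 0, 0, 11.2, 0],
    [0, 0, 0, 0, 11.2, 0],
    [0, 0, 0, 0, 11.2, 0],
    [0, 0, 0, 0, 11.2, 0]
  ]
}}

```text
time_s: 9.0
tool_pos: [0.4794, -0.1729, 0.1438]
tool_rot: [-93.7, 31.8, 175.7]
force: [-5.5, 4.7, 2.0]
grip_width: 0.0544
```

```bash
python3 - <<'E'
from st import *
rep()
c=camera_info("wrist");p,d=read_camera("wrist");np.savez("w6.npz",p=p,d=d,**c); cv2.imwrite("pics/w6.png",cv2.resize(p[130:290,220:420,::-1],(750,600),interpolation=cv2.INTER_CUBIC))
E
```

```text
t 9.00 s 25.2 e -2.7 f 1.5 mm  q 95.7 tilt err 0.09 qpos [ 56.9 -15.7 -24.6 131.8 -37.9  41.1 -37.3] F [-5.5  4.7  2. ] T [-0.19  1.38 -0.11] g 54.4
```

View pics/w6.png

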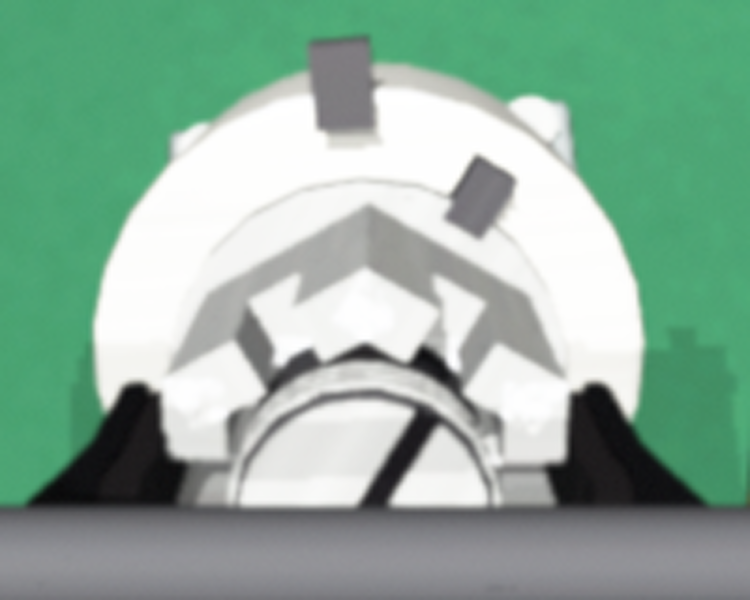

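{"api": "move_arm", "payload": {
  "moves": [
    [1, 0, -0.9, 0, 0, 0],
    [2, 0, -1.8, 0, 0, 0],
    [2, 0, -1.8, 0, 0, 0]
  ]
}}

```text
time_s: 9.3
tool_pos: [0.4794, -0.1729, 0.1439]
tool_rot: [-93.5, 32.0, 175.6]
force: [6.9, -1.6, -6.8]
grip_width: 0.0547
```

```bash
python3 - <<'E'
from st import *
rep()
E
```

```text
t 9.30 s 25.3 e -2.7 f 1.5 mm  q 95.8 tilt err 0.26 qpos [ 56.5 -16.  -24.3 132.1 -37.9  40.7 -37.4] F [ 6.9 -1.6 -6.8] T [-1.06  0.21 -0.51] g 54.7
```

{"api": "move_arm", "payload": {
  "moves": [
    [-1.1, 0, 0.5, 0, 0, 0],
    [-1.1, 0, 0.5, 0, 0, 0]
  ]
}}

```text
time_s: 9.47
tool_pos: [0.4794, -0.1729, 0.1439]
tool_rot: [-93.6, 31.9, 175.6]
force: [1.6, 0.0, -3.4]
grip_width: 0.0544
```

{"api": "move_arm", "payload": {
  "moves": [
    [0, 0, 0, 0, 0, 0],
    [0, 0, 0, 0, 0, 0],
    [0, 0, 0, 0, 0, 0],
    [0, 0, 0, 0, 0, 0],
    [0, 0, 0, 0, 0, 0],
    [0, 0, 0, 0, 0, 0],
    [0, 0, 0, 0, 0, 0]
  ],
  "claw": 86
}}

```text
time_s: 10.05
tool_pos: [0.4795, -0.1728, 0.1442]
tool_rot: [-93.7, 31.9, 175.5]
force: [-0.6, 1.0, 0.4]
grip_width: 0.0849
```

```bash
python3 - <<'E'
from st import *
rep()
c=camera_info("wrist");p,d=read_camera("wrist");np.savez("w7.npz",p=p,d=d,**c); cv2.imwrite("pics/w7.png",cv2.resize(p[130:290,220:420,::-1],(750,600),interpolation=cv2.INTER_CUBIC))
E
```

```text
t 10.05 s 25.5 e -2.5 f 1.6 mm  q 95.9 tilt err 0.10 qpos [ 56.5 -15.9 -24.4 131.9 -37.8  40.9 -37.6] F [-0.6  1.   0.4] T [-0.06  0.8   0.06] g 84.9
```

View pics/w7.png

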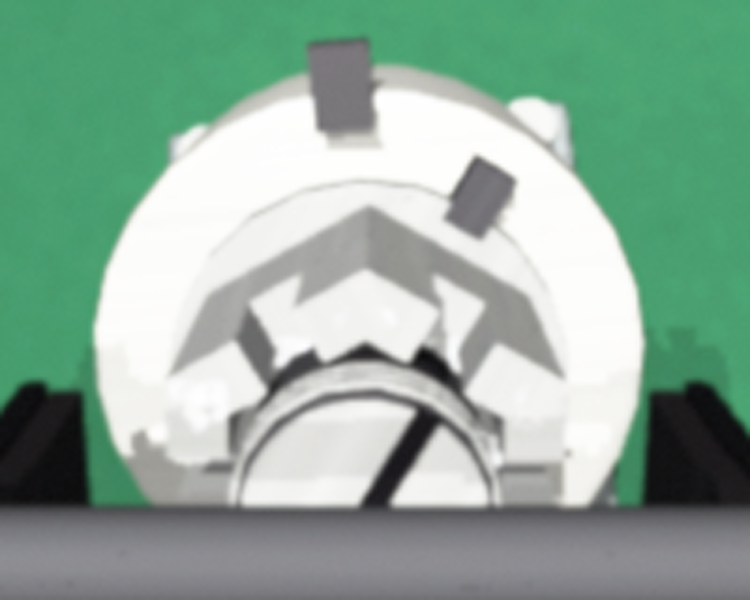

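Released, with clear space on both sides. I'll back out along the axis for an unobstructed check.

{"api": "move_arm", "payload": {
  "moves": [
    [0, -6, 0, 0, 0, 0],
    [0, -14, 0, 0, 0, 0],
    [0, -22, 0, 0, 0, 0],
    [0, -30, 0, 0, 0, 0],
    [0, -36, 0, 0, 0, 0],
    [0, -36, 0, 0, 0, 0],
    [0, -36, 0, 0, 0, 0]
  ]
}}

```text
time_s: 10.68
tool_pos: [0.4699, -0.1812, 0.1696]
tool_rot: [-94.0, 31.6, 175.5]
force: [-0.1, 0.7, -0.9]
grip_width: 0.0861
```

```bash
python3 - <<'E'
from st import *
rep()
c=camera_info("wrist");p,d=read_camera("wrist");np.savez("w8.npz",p=p,d=d,**c); cv2.imwrite("pics/w8.png",cv2.resize(p[110:270,220:420,::-1],(750,600),interpolation=cv2.INTER_CUBIC))
E
```

```text
t 10.68 s 52.3 e 2.6 f -6.4 mm  q 96.0 tilt err 0.36 qpos [ 42.1 -17.2  -9.6 130.5 -30.6  43.6 -43. ] F [-0.1  0.7 -0.9] T [-0.11  0.77  0.02] g 86.1
```

View pics/w8.png

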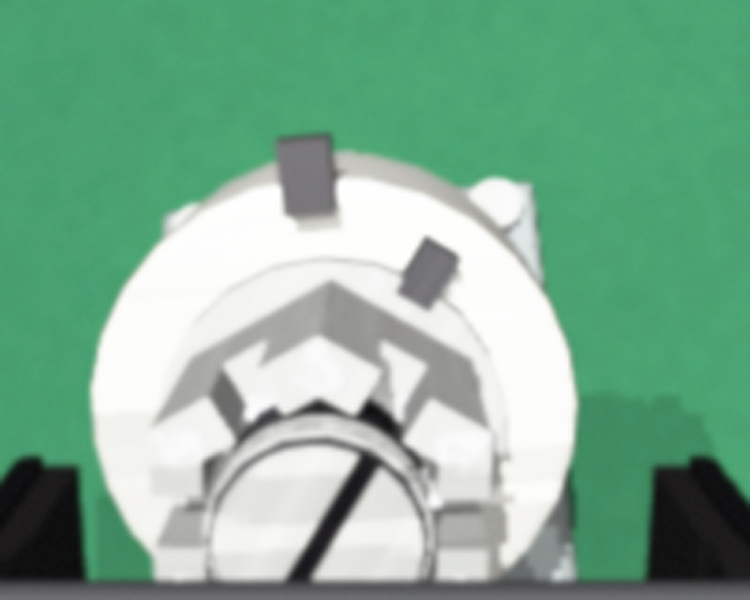

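```bash
python3 - <<'E'
from ang import *
F8=F-.0022*e+.0015*f
g=np.load("w8.npz"); c={k:g[k] for k in ["fx","fy","cx","cy","R","t"]}
k=lambda *p: np.array(p,float)/3.75+[220-.4,110-.4]
b=lambda p,s: back(k(*p),c,s,F8)
L,T,Rr=b((193,357),.007),b((331,282),.007),b((473,359),.007)
print("base chord",ang(L,Rr)-60, "edges",ang(L,T)-30,ang(T,Rr)-90, [np.linalg.norm(x)*1e3 for x in (Rr-L,T-L,Rr-T)])
L,Rr=b((155,423),.049),b((490,433),.049); print("top chord",ang(L,Rr)-60,np.linalg.norm(L-Rr))
P=[k(298,578),k(372,455)]
gr=cv2.cvtColor(g["p"],cv2.COLOR_RGB2GRAY).astype(float)
v,u=np.mgrid[0:400,0:640]; q=np.c_[u.ravel(),v.ravel()].astype(float); d=P[1]-P[0];L=np.linalg.norm(d);d/=L; t=(q-P[0])@d; w=(q-P[0])@np.array([-d[1],d[0]])
for th in (95,120,140):
    m=(t>1.5)&(t<L-1.5)&(abs(w)<4); wt=np.clip(th-gr.ravel()[m],0,None); Q=q[m]
    cen=(Q*wt[:,None]).sum(0)/wt.sum(); ev,E=np.linalg.eigh(((Q-cen)*wt[:,None]).T@(Q-cen)); dd=E[:,1]; dd*=np.sign(dd@d)
    print("line",ang(back(cen-6*dd,c,.057),back(cen+6*dd,c,.057)))
print("direct",ang(b((298,578),.057),b((372,455),.057)))
# axis retreat candidates: untilt to 18deg
o=env.get_obs(); R=toolR(o); 
tip=o["tool_pos"]+.011*R[:,1]
t18=np.radians(18); bb=np.array([-np.sin(t18),0,np.cos(t18)])
zz=R[:,2]; Rt=axes(bb,zz)
for up in (.01,.03,.05):
    tp=tip+up*a*1.0+(.003 if up<.02 else .005)*f-.003*e; print(up,row(tp-.011*Rt[:,1],Rt))
E
```

```text
base chord 36.21186123864902 edges 36.85528960696476 34.95060884640402 [np.float64(54.406253841991166), np.float64(30.81464265190978), np.float64(31.418781236449796)]
top chord 37.57981303118679 0.05335868711095563
line 35.33894843433508
line 35.34700377122293
line 35.34610009999397
direct 35.18070559544427
0.01 [0.8, -9.7, -3.2, 2.5, -0.3, -13.6]
0.03 [1.1, -29.6, -5.3, 2.5, -0.3, -13.6]
0.05 [1.1, -49.6, -5.4, 2.5, -0.3, -13.6]
```

{"api": "move_arm", "payload": {
  "moves": [
    [0.3, -5, -1.5, 0.5, 0, -3.5],
    [0.8, -10, -3.2, 1.2, 0, -7],
    [0.9, -17, -4.2, 2, 0, -10],
    [1, -24, -5, 2.5, -0.3, -13.6],
    [1.1, -30, -5.3, 2.5, -0.3, -13.6],
    [1.1, -40, -5.3, 2.5, -0.3, -13.6],
    [1.1, -50, -5.4, 2.5, -0.3, -13.6],
    [1.1, -50, -5.4, 2.5, -0.3, -13.6],
    [1.1, -50, -5.4, 2.5, -0.3, -13.6]
  ]
}}

```text
time_s: 11.48
tool_pos: [0.4423, -0.1771, 0.2119]
tool_rot: [-91.1, 18.1, 176.4]
force: [0.3, -0.1, 0.0]
grip_width: 0.0859
```

```bash
python3 - <<'E'
from st import *
rep()
c=camera_info("wrist");p,d=read_camera("wrist");np.savez("w9.npz",p=p,d=d,**c); cv2.imwrite("pics/w9.png",p[:,:,::-1])
big=cv2.resize(p[100:260,220:420,::-1],(750,600),interpolation=cv2.INTER_CUBIC);cv2.imwrite("pics/w9c.png",big)
E
```

```text
t 11.48 s 102.7 e 1.8 f -1.1 mm  q 95.4 tilt err 13.92 qpos [ 44.6 -15.9 -16.7 119.7 -14.9  60.1 -59.8] F [ 0.3 -0.1  0. ] T [-0.06  0.51  0.02] g 85.9
```

View pics/w9c.png

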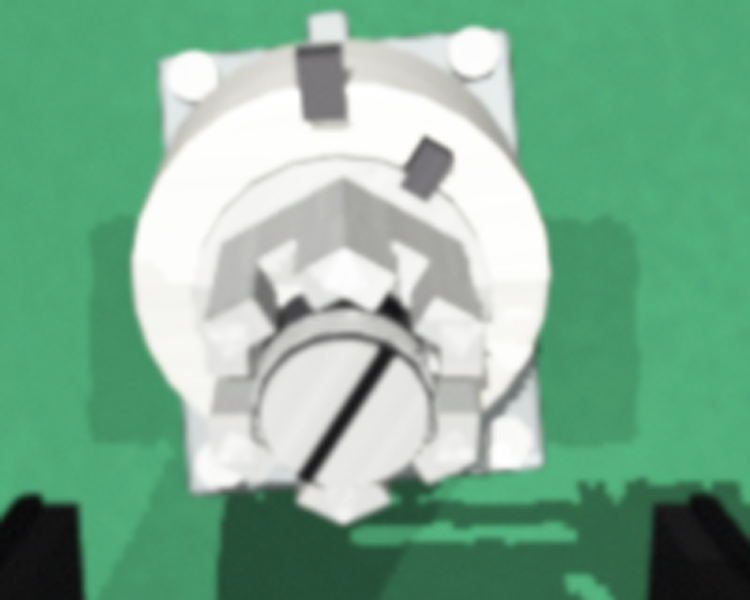

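```bash
python3 - <<'E'
from ang import *
F8=F-.0022*e+.0015*f
g=np.load("w9.npz"); c={k:g[k] for k in ["fx","fy","cx","cy","R","t"]}
k=lambda *p: np.array(p,float)/3.75+[220-.4,100-.4]
b=lambda p,s: back(k(*p),c,s,F8)
N=lambda A,B,s,off: print((ang(b(A,s),b(B,s))+off)%60, np.linalg.norm(b(A,s)-b(B,s))*1e3)
print("nut top:"); N((345,523),(343,247),.049,30); N((204,326),(487,323),.049,0); N((213,487),(204,326),.049,0)
print("nut base:"); N((221,243),(461,243),.007,0); N((221,243),(343,178),.007,30)if 0 else N((221,243),(343,178),.007,-30+0)
N((343,178),(461,243),.007,-30)
print("line:"); N((303,477),(389,349),.057,0)
im=cv2.imread("pics/w9c.png")
def dr(X,col):
    q=(proj(X,c)[0]-[219.6,99.6])*3.75; cv2.circle(im,tuple(int(i) for i in q),3,col,-1)
qn=np.radians(35.4)
for i in range(6): 
    dr(pt(F8,psi,.03175,qn+np.pi/6+i*np.pi/3,.049),(0,255,0)); dr(pt(F8,psi,.03175,qn+np.pi/6+i*np.pi/3,.007),(255,0,0))
for w in (-.004,.004): dr(pt(F8,psi,.043,qn,.007,w),(255,0,255))
for r in (-.018,.018): dr(pt(F8,psi,r,qn,.057),(0,0,255))
cv2.imwrite("pics/w9f.png",im)
E
```

```text
nut top:
35.469874575744676 63.68645555237183
35.69509577772327 55.03654197412833
6.3463100241211725 37.627798690086976
nut base:
36.191128024511414 54.27778066603434
36.948946203561746 31.388268395157905
35.88422958852827 30.954095645310385
line:
35.99388316342201 33.34052014530459
```

View pics/w9f.png

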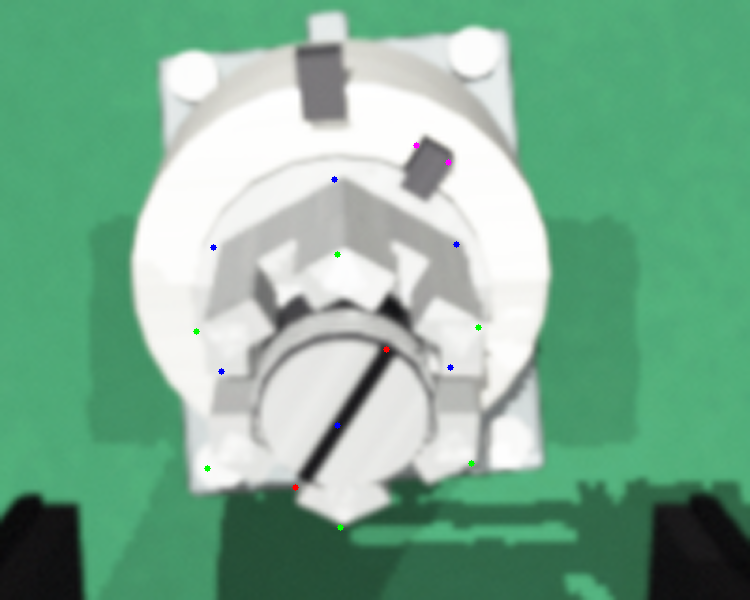

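The nut measures 35.5–36.2° and the cotter line 35.3–36.0°, so they are aligned to within a degree. The gripper is clear of everything, so I'm handing in.

```bash
python3 - <<'E'
from st import *
rep(); print(job.sign_off())
E
```

```text
t 11.53 s 102.2 e 1.6 f -0.7 mm  q 95.4 tilt err 13.97 qpos [ 44.6 -15.9 -16.7 119.7 -14.9  60.1 -59.8] F [ 1.  -0.8  0.2] T [0.02 0.55 0.03] g 86.3
the job is handed in; nothing more can be done
None
```

The nut on the grey stand without a pin is turned to the first place past snug where its slots line up with the cotter hole. I gripped it on two flats and turned it clockwise about 103° in one grasp, from about -67° to about +36°. That took the tab past the lug. Then I let go and backed the gripper clear; the job was handed in at 11.5 s.

**Last checks:** In the final unobstructed wrist picture the nut measured 35.5–36.2° and the cotter line about 36.0° (35.2–35.7° in most earlier pictures), so they agree to within about 1°. Force on the tool was near zero and nothing was touching. I never moved the loose things or went near the other stand. I did not take a last overall picture of the bench to confirm they are undisturbed.

**Readings that disagreed:**
- **Cotter line:** one fit on a half-hidden line gave 32.4°. I set it aside because the other pictures agreed on about 35.4°.
- **Nut angle:** three single-edge readings gave 36.9°, 36.9° and 37.6°. One edge gave a useless value because its corner was badly picked.
- **Nut axis:** the real axis sat about 2–3 mm from the first visual fit, and I corrected for that by the side force while gripping.
- **Joint 2:** the arm ran close to its joint 2 limit in the tilted poses, so it stopped short of some commanded positions.

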